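# Set the bell timer on the office cart

## Robot

A 7-joint arm with a two-finger parallel gripper is mounted at the origin on the work surface. World frame = base frame: x ahead of the robot, y to its left, z up, the work surface at z = 0. Lengths are in m, angles in rad, forces in N, time in s.
With the tool pointing down it reaches from about 0.425 to 0.925 m from the base axis. Payload 6.8 kg.
Tool frame: the origin (TCP) lies midway between the tips of the shut fingers; the grasp point (between the pads) lies 19 mm behind it; z points along the fingers, y is the direction in which the jaws open and shut (so a half turn about z gives the same grasp; the last joint's range is limited). The gripper opens to 85 mm and grips with 20 to 120 N. Pads are 22 mm wide; open, the fingers measure 114 mm over their backs; the gripper's body (76 mm by 85 mm) begins 54 mm behind the grasp point. The pads swing forward as they close: fully open they stand 13 mm farther back than shut.
Start: joints at [1.185, 0.477, 0.022, 1.555, -0.011, 1.109, -0.083], TCP at [0.185, -0.649, 0.231] pointing down, gripper open.
Joint ranges: [-2.96, 2.96], [-0.34, 2.1], [-1.41, 1.46], [0.24, 2.44], [-1.37, 4.51], [0.17, 1.92], [-2.96, 2.96]. Speed limits (rad/s): [2.39, 2.39, 3.14, 3.14, 3.14, 3.14, 3.14].

## Interface

Orientations are given as a rotation vector (axis times angle).
In Python, from bench import r, imaging gives the robot as it stands.
- The arm moves only by the tool jog_arm, never from a script. Its argument "rows" is a list of rows, each an object with "delta_rot": the turn, a rotation vector about the tool's x, y, z in degrees, a list of three; "xyz": the shift along the tool's x, y, z in cm, a list of three; "fingers": the closure, from 0 (fully open) to 1 (shut). A call has exactly 5 rows; each row is the pose to reach, as a shift and turn from the pose measured when the call began, along the tool's axes at that moment; what a row does not reach only later rows make up. A row lasts 1/12 s, in which the tool goes at most 41.7 mm and 7.16 degrees, less where a joint would pass 70% of its speed; a pose out of reach is approached as far as the arm can. A call with a gripper value outside its range is refused whole. The fingers move at their own pace and stop on an object; "grip_force" is the grip in N (left out, the last holds). Time passes only in rows, so rows that repeat a pose let the fingers close, or fill a call up. It gives the time, the measured TCP pose, the force and the opening at its end, in the units of the state.
- r.get_obs(): the state, without advancing time (a new reading comes with each control period).
- imaging.grab_frame(name): name is "side" or "top"; returns the picture (420x560x3 uint8, blue, green, red); there is no depth.
- imaging.camera_info(name): a dict with "camera_matrix" (3x3 intrinsics, pixels), "xyz" and "attitude" of the camera in the world. Camera axes: x right, y down, z forward; pixel columns grow to the right and rows downward; lengths in m; the calibration is good to about 2 mm. A picture is of the moment at which its call begins. camera_info takes no time and is no camera call.
- r.hand_in(): hands the job in, once; it reports no verdict.
Trained networks look in the newest picture that a camera, given by its name, has taken for a name from the list of things; names that differ only in an ending like _2 or _b are one class to them, and where a whole thing is asked for, a point or a joint stands for the part that bears it (a point fixed in the world has none). Each returns a list of dicts, best first, with "conf" (0 to 1); they miss things now and then, are a little off and sometimes report something else, mostly with a low value. They report only what shows in the picture. A call takes as long as a camera call.
- imaging.find_in(camera, query): "position" ([column, row] in pixels, amid what is visible of it).
- imaging.cut_out(camera, query): "region" (420x560 bool, what is visible of it) and "position" ([column, row] in pixels, amid what is visible of it).
- imaging.tip_of(camera, query): "position" ([column, row] in pixels: a listed point, or the origin of a listed thing).
The state is a dict: "clock": time; "joints": joint angles; "qvel": joint speeds; "tau": joint torques, N m; "tcp_pos": TCP position; "orientation": TCP orientation; "contact_force": force on the tool from outside, world axes, zero at the start; "moment": the same for the moment, N m; "grip_width": finger opening in m.
Only numpy, scipy, OpenCV 4.12 (cv2) and the standard library are available. Lean on these libraries where they do the work, as an engineer would, in place of code of your own. Each camera call takes 0.05 s, during which the arm holds its last target.

## Task

Set the round bell timer on the cart to 45 minutes the way a wind-up timer wants it: twist its pointer knob clockwise past the top (60-minute) mark so that its spring is wound, then turn it back down to 45 and let go. The timer only stands on its rubber feet, so bear down on it while you twist, enough that its body neither turns nor wanders on the glass, but never press on the smoked glass with more than 30 N. Leave the stapler, the cork tile and the desk bell where they are.

Things in the scene. Friction and masses are not known exactly. Their poses are not given: they have to be found in the camera images.
- timer: Wind-up bell timer, loose on the glass: squat round white body 92 mm in diameter, 36 mm high (70 with the knob), about 0.3 kg in all. Origin: centre of its underside, z up. It stands on four rubber feet 38 mm from its axis, friction 0.5 to 0.7: unpressed, the whole body turns with the knob; pressed straight down through the knob with some 12 N or more, it stands still while the knob turns.
- timer_knob (a joint): Knob angle in rad: 0 with the pointer on the 0 mark, growing clockwise seen from above by 0.07854 per minute: 30 min = 2.356, 45 = 3.534, 60 (top mark) = 4.712; hard stop at 4.987, 3.5 minutes past 60. Winding takes 0.22 N m at 30 minutes, rising to 0.27 at the top; turning back takes 0.1. It stays where it is left and does not run down noticeably. Starts between 24 and 36 minutes.
- timer_grip (a point): Point on the dial's axis 56 mm above the glass, mid-height of the knob's bar grip; x axis along the bar to the pointer end, z up. Knob: a black skirt 60 mm in diameter, its top 42 mm above the glass, and across it, fixed to it, a straight flat aluminium bar 44 mm long, 12 mm thick, from 42 to 70 mm above the glass. A dark line on half the bar's top and an ivory one on the skirt mark the pointer end.
- timer_pointer (a point): Tip of the pointer line, at the rim of the knob's skirt 30 mm from the axis and 42 mm above the glass; it turns with the knob.
- timer_zero (a point): Outer end of the 0 mark, 43 mm from the axis, 36.5 mm above the glass, on the body's fixed ivory scale ring; it moves only with the body. Dark marks every 5 minutes, 22.5 degrees apart, long ones at 0, 15, 30, 45, 60, clockwise from above. In the body's frame, from +x towards +y: 0 at 135, 15 at 67.5, 30 at 0, 45 at -67.5, 60 at -135 degrees; the empty quarter faces -x.
- cart: The cart that carries the robot and everything else; its smoked glass top is 1.1 m by 1.4 m, level, at height 0. Does not move.
- stapler: Rose-gold desk stapler, 150 mm long (along its x), 38 mm wide, 60 mm high, loose; origin at the centre of its underside. A bystander.
- cork_tile: Round cork board tile, 120 mm in diameter, 10 mm thick, loose, lying flat; origin at the centre of its underside. A bystander.
- bell: Brass-look aluminium desk bell, a dome 82 mm in diameter, 61 mm high with its plunger, loose; origin at the centre of its underside. A bystander.
- riser: Black plastic monitor riser, 240 mm (x) by 280 mm (y), 75 mm high, with a closed slim aluminium notebook computer on it (89 mm in all); does not move. Origin at the centre of its underside.

How it is judged:
On the way:
1. the knob has been wound past the 60-minute mark (value of joint timer_knob above 4.712 rad), for 0.1 s.
At the end, for the whole second after the job is handed in: The pointer stands at 45 minutes, within 1.5 minutes (3.534 +- 0.118 rad), after having been past the 60 mark; the timer stands flat and still, its centre and its 0 mark within 15 mm of where they were at the start (value of joint timer_knob between 3.416 and 3.652 rad and distance of each of timer_zero, timer from where it was at the start of the episode below 0.015 m and angle between timer's own z axis and vertical below 0.05 rad and linear speed of timer below 0.01 m/s and velocity of joint timer_knob between -0.05 and 0.05 rad/s); the robot touches nothing.
It fails at once if the timer was pressed onto the glass with more than 30 N (contact force between timer and cart above 30 N).
It fails at once if the timer's body was turned or slid on the glass (its centre or its 0 mark more than 15 mm away) (distance of any of timer_zero, timer from where it was at the start of the episode above 0.015 m).
It fails at once if a bystander was shifted by more than 10 mm (distance of any of stapler, cork_tile, bell from where it was at the start of the episode above 0.01 m).
It also fails if it takes over 64 s, if anything falls off the work surface, if the arm or the gripper's body presses on something with over 40 N, if the wrist force passes 120 N, or if a joint passes its speed limit or range.

## Working session

There is one attempt and no reset: what is moved stays moved. The work goes in short steps, Python scripts to look and compute and a tool call to move; the robot and the scene stay as the last step left them, time stands still between calls to the robot, and variables do not carry over. Pictures are saved under pics/ and viewed, and the job is handed in when it is done.

Besides the shell and the picture viewer there is one more tool, called after "Request:" by a JSON object that holds its "method" and its "body". jog_arm: Moves the arm, as the interface text tells. Its arguments: {"type":"object","properties":{"rows":{"type":"array","items":{"type":"object","properties":{"delta_rot":{"type":"array","items":{"type":"number"}},"xyz":{"type":"array","items":{"type":"number"}},"fingers":{"type":"number"}}}},"grip_force":{"type":"number"}},"required":["rows"]}

```bash
ls; mkdir -p pics; cat > h.py <<'E'
import numpy as np, cv2
from scipy.spatial.transform import Rotation as R
from bench import r, imaging
def ray(cam,px):
    c=imaging.camera_info(cam); K=np.array(c['camera_matrix']); a=np.array(c['attitude'],float)
    Rm=R.from_rotvec(a).as_matrix() if a.shape==(3,) else a
    d=Rm@np.linalg.inv(K)@np.array([px[0],px[1],1.]); return np.array(c['xyz']),d
def at_z(cam,px,z):
    o,d=ray(cam,px); return o+d*(z-o[2])/d[2]
E
python3 - <<'E'
from h import *
o=r.get_obs(); print({k:np.round(v,3) for k,v in o.items()})
for c in('top','side'):
    cv2.imwrite(f'pics/{c}0.png',imaging.grab_frame(c)); i=imaging.camera_info(c); print(c,i)
    for q,z in(('timer',0),('timer_grip',.056),('timer_pointer',.042),('timer_zero',.0365),('bell',0),('stapler',0),('cork_tile',0),('riser',0)):
        for d in imaging.tip_of(c,q)[:2]: print(q,np.round(d['position'],1),round(d['conf'],2),np.round(at_z(c,d['position'],z),4))
E
```

```text
pics
{'clock': np.float64(0.0), 'joints': array([ 1.185,  0.478,  0.022,  1.556, -0.011,  1.109, -0.083]), 'qvel': array([-0.001, -0.001, -0.002, -0.   ,  0.   ,  0.001, -0.001]), 'tau': array([-0.0000e+00, -5.9646e+01,  1.6080e+00, -2.8120e+01,  1.2000e-02,
        9.0000e-03, -0.0000e+00]), 'tcp_pos': array([ 0.185, -0.649,  0.23 ]), 'orientation': array([-3.11e+00, -4.35e-01,  1.00e-03]), 'contact_force': array([-0.75 , -0.219, -0.022]), 'moment': array([-0.057, -0.017, -0.009]), 'grip_width': np.float64(0.085)}
top {'camera_matrix': array([[529.63399163,   0.        , 278.21589079],
       [  0.        , 529.63399163, 208.67252844],
       [  0.        ,   0.        ,   1.        ]]), 'xyz': array([ 0.50715693, -0.03117606,  1.78108775]), 'attitude': array([-2.18831907,  2.1959072 , -0.07499895])}
timer_grip [200.9 210.6] 0.58 [0.6103 0.2112 0.056 ]
timer_pointer [196.8 204.3] 0.48 [0.6319 0.2268 0.042 ]
timer_zero [198.7 225.6] 0.86 [0.562  0.2209 0.0365]
timer_zero [269.6 231.5] 0.37 [ 0.5418 -0.0124  0.0365]
bell [221.2 162.4] 0.71 [0.7769 0.1513 0.    ]
bell [204.7 215.2] 0.4
[... 290 characters left out ...]
   , 275.08552445],
       [  0.        , 480.27767628, 204.85867876],
       [  0.        ,   0.        ,   1.        ]]), 'xyz': array([0.27755666, 0.85107966, 1.05831013]), 'attitude': array([-0.53752094,  2.73916846, -1.11749273])}
timer [246.7 288.8] 0.58 [0.6077 0.2044 0.    ]
timer [345.7 185.3] 0.41 [ 0.4774 -0.2781  0.    ]
timer_grip [244.1 277.8] 0.93 [0.6101 0.2108 0.056 ]
timer_pointer [232.5 279.7] 0.83 [0.6397 0.2186 0.042 ]
bell [204.6 250.4] 0.8 [0.7703 0.132  0.    ]
stapler [348.5 182.8] 0.86 [ 0.4723 -0.293   0.    ]
cork_tile [274.7 378.2] 0.72 [0.4486 0.4016 0.    ]
cork_tile [295.  236.6] 0.53 [ 0.5529 -0.013   0.    ]
riser [343.7 136.1] 0.64 [ 0.5557 -0.5234  0.    ]
```

```bash
python3 - <<'E'
import cv2,numpy as np
a=cv2.imread('pics/top0.png');b=cv2.imread('pics/side0.png')
c=cv2.resize(a[185:240,170:230],None,fx=6,fy=6,interpolation=cv2.INTER_CUBIC)
d=cv2.resize(b[250:315,205:285],None,fx=5,fy=5,interpolation=cv2.INTER_CUBIC)
m=np.zeros((340,780,3),np.uint8);m[:330,:360]=c;m[:325,370:770]=d
cv2.imwrite('pics/crop0.png',m)
E
```

```text
(no output)
```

View pics/crop0.png

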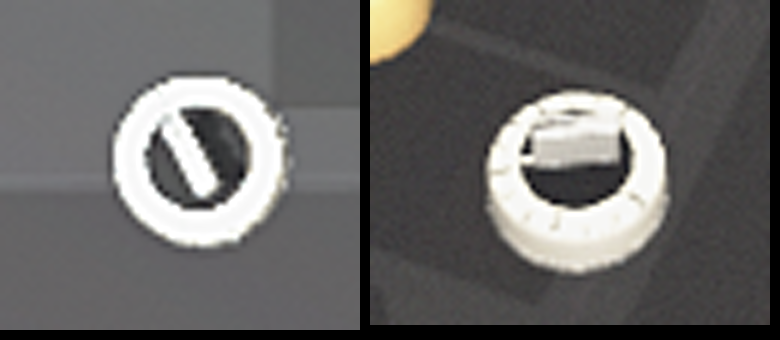

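View pics/top0.png

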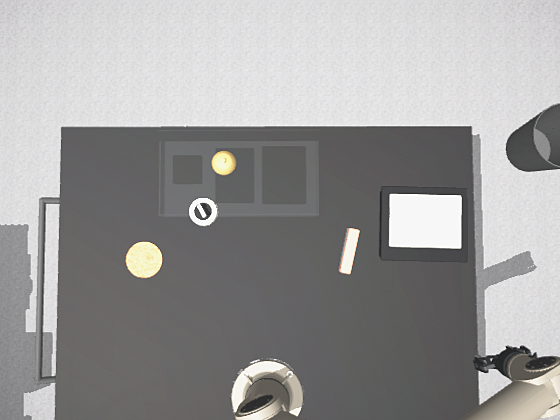

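View pics/side0.png

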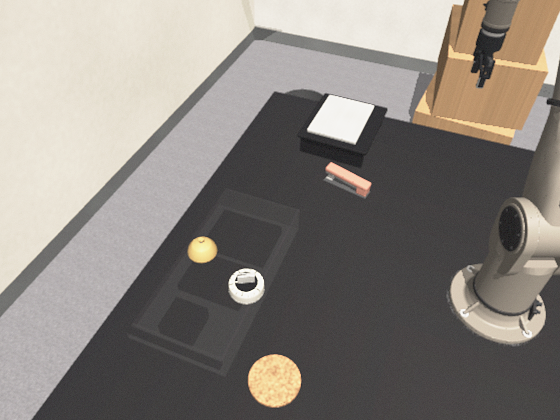

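The top view shows the timer at about (203,212), with its bar running from the pointer end near (198,204) to (205,217). In the side view it's at about (246,286), with scale marks visible. Next I'll unwrap the scale ring to get the body yaw.

```bash
cat >> h.py <<'E'
def proj(cam,P):
    c=imaging.camera_info(cam); K=np.array(c['camera_matrix']); Rm=R.from_rotvec(np.array(c['attitude'])).as_matrix()
    p=(np.atleast_2d(P)-np.array(c['xyz']))@Rm@K.T; return p[:,:2]/p[:,2:]
def unwrap(img,cam,ctr,z,r0,r1,n=20):
    a=np.deg2rad(np.arange(-180,180,.5)); rr=np.linspace(r1,r0,n)
    P=np.stack([ctr[0]+rr[:,None]*np.cos(a),ctr[1]+rr[:,None]*np.sin(a),np.full((n,len(a)),z)],-1).reshape(-1,3)
    q=proj(cam,P).reshape(n,len(a),2).astype(np.float32)
    return cv2.remap(img,q[...,0],q[...,1],cv2.INTER_CUBIC)
def silh(cam):
    """centre from silhouette mask of timer: match top-disc+body model"""
    from scipy.optimize import minimize
    m=imaging.cut_out(cam,'timer'); return m
E
python3 - <<'E'
from h import *
from scipy.optimize import minimize
ms={}
for c in('top','side'):
    imaging.grab_frame(c); m=imaging.cut_out(c,'timer')
    for d in m[:2]: print(c,d['conf'],d['position'],d['region'].sum())
    best=max(m,key=lambda d:d['conf']); ms[c]=best['region']
    np.save(f'pics/m_{c}.npy',best['region'])
t=np.linspace(0,2*np.pi,60)
def model(cam,x,y):
    P=np.concatenate([np.stack([x+rr*np.cos(t),y+rr*np.sin(t),0*t+z],-1) for z,rr in((.004,.046),(.036,.046),(.042,.03))]+
      [])
    h=cv2.convexHull((proj(cam,P)*8).astype(np.float32)).astype(np.int32)
    im=np.zeros((420*8//1,560*8),np.uint8); cv2.fillPoly(im,[h],255)
    return cv2.resize(im,(560,420),interpolation=cv2.INTER_AREA)/255.
def cost(p,cams):
    return sum(np.abs(model(c,*p)-ms[c]).sum() for c in cams)
for cams in(('top',),('side',),('top','side')):
    s=minimize(cost,[.61,.208],args=(cams,),method='Nelder-Mead',options=dict(initial_simplex=[[.61,.208],[.62,.208],[.61,.218]],xatol=1e-4)); print(cams,s.x,s.fun)
E
```

```text
top 0.67 [202.2, 211.1] 645
side 0.6 [245.1, 284.8] 1022
('top',) [0.61012637 0.2055177 ] 27.4078431372549
('side',) [0.60401223 0.20843499] 70.6
('top', 'side') [0.60666663 0.20629288] 154.69019607843137
```

```bash
python3 - <<'E'
from h import *
t=np.linspace(0,2*np.pi,200)
rows=[]
for c,ctr in(('top',(.610,.2065)),('side',(.606,.2085))):
    img=cv2.imread(f'pics/{c}0.png')
    u=unwrap(img,c,ctr,.0365,.028,.046,24)
    u=cv2.resize(u,(780,130),interpolation=cv2.INTER_CUBIC); 
    for k in range(-180,180,30): cv2.putText(u,str(k),(int((k+180)/360*780),128),0,.35,(0,0,255),1)
    rows.append(u)
    big=cv2.resize(img,None,fx=8,fy=8,interpolation=cv2.INTER_CUBIC)
    for z,rr in((.036,.046),(.0365,.030),(0,.046)):
        q=(proj(c,np.stack([ctr[0]+rr*np.cos(t),ctr[1]+rr*np.sin(t),0*t+z],-1))*8+3.5).astype(int)
        cv2.polylines(big,[q],True,(0,0,255),1)
    p=(proj(c,[[*ctr,.036]])*8)[0].astype(int)
    v=big[p[1]-150:p[1]+150,p[0]-195:p[0]+195]; 
    globals()[c]=v
cv2.imwrite('pics/unw0.png',np.vstack(rows+[np.hstack([top,side])]))
E
```

```text
(no output)
```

View pics/unw0.png

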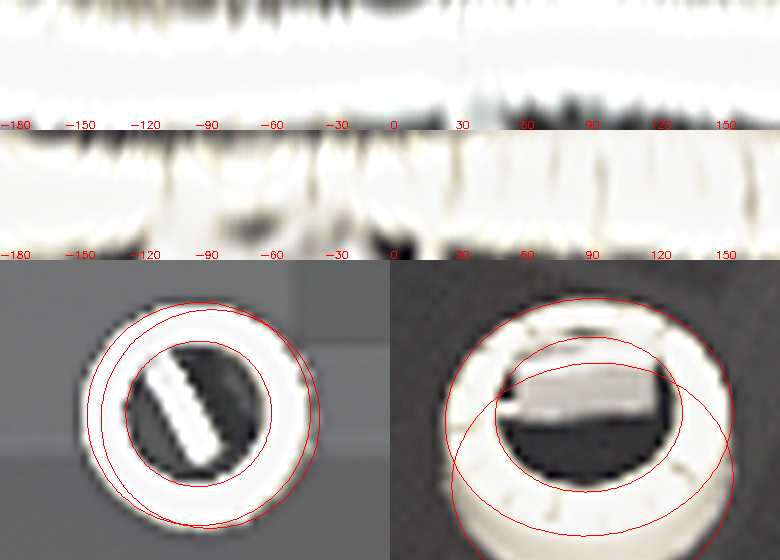

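```bash
python3 - <<'E'
from h import *
def conv(c,ctr,pts,x0):
    p=(proj(c,[[*ctr,.036]])*8)[0].astype(int)
    return [((x-x0+p[0]-195)/8-.5,(y-260+p[1]-150)/8-.5) for x,y in pts]
def ang(c,a,b,z):
    A=at_z(c,a,z);B=at_z(c,b,z);d=A-B;print(c,z,np.round(A,4),np.round(B,4),np.rad2deg(np.arctan2(d[1],d[0])))
q=conv('top',(.61,.2065),[(145,375),(190,460),(178,355),(222,440)],0)
ang('top',q[0],q[1],.07);ang('top',q[2],q[3],.07)
q=conv('side',(.606,.2085),[(500,421),(655,414),(525,372),(655,363)],390)
ang('side',q[0],q[1],.042);ang('side',q[2],q[3],.07)
o=r.get_obs();print(R.from_rotvec(o['orientation']).as_matrix().round(3),o['joints'][6],o['clock'])
E
```

```text
top 0.07 [0.624 0.224 0.07 ] [0.5895 0.2056 0.07  ] 28.053586993585334
top 0.07 [0.6321 0.2107 0.07  ] [0.5976 0.1927 0.07  ] 27.50195775495472
side 0.042 [0.6294 0.2254 0.042 ] [0.5849 0.2041 0.042 ] 25.498366938171703
side 0.07 [0.6204 0.2229 0.07  ] [0.5842 0.2042 0.07  ] 27.22633711489491
[[ 0.962  0.274 -0.   ]
 [ 0.274 -0.962 -0.   ]
 [-0.     0.    -1.   ]] -0.08309342670530294 1.1
```

Measured: body yaw is about 31.4°, and the bar yaw is about 27.2°, which puts the knob near 30.9 min. The centre is about (0.610, 0.2085). I'll approach with tool yaw about 207°, which leaves enough joint-7 range to wind the knob.

```bash
cat >> h.py <<'E'
def goto(x,y,z,yaw):
    o=r.get_obs(); M=R.from_rotvec(o['orientation'])
    T=R.from_euler('ZX',[yaw,180],degrees=True)
    d=M.inv().apply(np.array([x,y,z])-o['tcp_pos'])*100
    rv=np.rad2deg((M.inv()*T).as_rotvec())
    yw=np.rad2deg(np.arctan2(M.as_matrix()[1,0],M.as_matrix()[0,0]))
    print('t',round(float(o['clock']),2),'tcp',np.round(o['tcp_pos'],4),'yaw',round(yw,2),'xyz cm',np.round(d,2),'rot',np.round(rv,2),'F',np.round(o['contact_force'],2),'M',np.round(o['moment'],3),'w',round(float(o['grip_width']),4),'j',np.round(o['joints'],2))
E
python3 -c "
from h import *
goto(.36,-.54,.23,46)"
```

```text
t 1.1 tcp [ 0.1851 -0.6491  0.2313] yaw 15.92 xyz cm [19.81 -5.7   0.13] rot [  0.     0.   -30.08] F [-0.06  1.18 -1.04] M [ 0.056 -0.016  0.011] w 0.085 j [ 1.18  0.48  0.02  1.56 -0.01  1.11 -0.08]
```

Request:
{"method": "jog_arm", "body": {"rows": [{"xyz": [3.9, -1.1, 0], "delta_rot": [0, 0, -6], "fingers": 0}, {"xyz": [7.8, -2.3, 0], "delta_rot": [0, 0, -12], "fingers": 0}, {"xyz": [11.8, -3.4, 0], "delta_rot": [0, 0, -18], "fingers": 0}, {"xyz": [15.8, -4.6, 0], "delta_rot": [0, 0, -24], "fingers": 0}, {"xyz": [19.8, -5.7, 0], "delta_rot": [0, 0, -30], "fingers": 0}]}}

```text
clock: 1.52
tcp_pos: [0.3612, -0.5388, 0.2316]
orientation: [2.889, 1.232, 0.0]
contact_force: [0.5, -1.6, 0.2]
grip_width: 0.0853
```

```bash
python3 -c "
from h import *
goto(.50,-.40,.23,78)"
```

```text
t 1.52 tcp [ 0.3612 -0.5388  0.2316] yaw 46.19 xyz cm [19.62  0.4   0.16] rot [ 2.000e-02  2.000e-02 -3.181e+01] F [ 0.46 -1.59  0.22] M [-0.083  0.008  0.004] w 0.0853 j [ 0.99  0.44 -0.14  1.61  0.07  1.09  0.06]
```

Request:
{"method": "jog_arm", "body": {"rows": [{"xyz": [3.9, 0.1, 0], "delta_rot": [0, 0, -6.4], "fingers": 0}, {"xyz": [7.8, 0.2, 0], "delta_rot": [0, 0, -12.8], "fingers": 0}, {"xyz": [11.8, 0.3, 0], "delta_rot": [0, 0, -19.2], "fingers": 0}, {"xyz": [15.7, 0.4, 0], "delta_rot": [0, 0, -25.6], "fingers": 0}, {"xyz": [19.6, 0.4, 0], "delta_rot": [0, 0, -32], "fingers": 0}]}}

```text
clock: 1.93
tcp_pos: [0.5011, -0.3987, 0.2318]
orientation: [2.432, 1.987, -0.0]
contact_force: [0.7, -1.0, -0.8]
grip_width: 0.0854
```

```bash
python3 -c "
from h import *
goto(.60,-.22,.23,110)"
```

```text
t 1.93 tcp [ 0.5011 -0.3987  0.2318] yaw 78.5 xyz cm [19.49  6.13  0.17] rot [ 3.00e-02  5.00e-02 -3.15e+01] F [ 0.74 -1.04 -0.79] M [0.011 0.007 0.081] w 0.0854 j [ 0.8   0.44 -0.31  1.63  0.15  1.1   0.25]
```

Request:
{"method": "jog_arm", "body": {"rows": [{"xyz": [3.9, 1.2, 0], "delta_rot": [0, 0, -6.3], "fingers": 0}, {"xyz": [7.8, 2.5, 0], "delta_rot": [0, 0, -12.6], "fingers": 0}, {"xyz": [11.7, 3.7, 0], "delta_rot": [0, 0, -18.9], "fingers": 0}, {"xyz": [15.6, 4.9, 0], "delta_rot": [0, 0, -25.2], "fingers": 0}, {"xyz": [19.5, 6.1, 0], "delta_rot": [0, 0, -31.5], "fingers": 0}]}}

```text
clock: 2.35
tcp_pos: [0.6004, -0.2182, 0.232]
orientation: [1.794, 2.577, -0.001]
contact_force: [0.7, -0.4, 0.4]
grip_width: 0.0852
```

```bash
python3 -c "
from h import *
goto(.64,-.03,.23,142)"
```

```text
t 2.35 tcp [ 0.6004 -0.2182  0.232 ] yaw 110.29 xyz cm [16.27 10.24  0.18] rot [ 1.000e-02  9.000e-02 -3.171e+01] F [ 0.67 -0.37  0.43] M [-0.    -0.029 -0.023] w 0.0852 j [ 0.6   0.46 -0.48  1.62  0.23  1.12  0.42]
```

Request:
{"method": "jog_arm", "body": {"rows": [{"xyz": [3.3, 2.0, 0], "delta_rot": [0, 0, -6.3], "fingers": 0}, {"xyz": [6.5, 4.1, 0], "delta_rot": [0, 0, -12.6], "fingers": 0}, {"xyz": [9.8, 6.1, 0], "delta_rot": [0, 0, -19], "fingers": 0}, {"xyz": [13, 8.2, 0], "delta_rot": [0, 0, -25.4], "fingers": 0}, {"xyz": [16.3, 10.2, 0], "delta_rot": [0, 0, -31.7], "fingers": 0}]}}

```text
clock: 2.77
tcp_pos: [0.6399, -0.0284, 0.232]
orientation: [1.015, 2.971, -0.001]
contact_force: [1.0, 0.9, 0.4]
grip_width: 0.0856
```

```bash
python3 -c "
from h import *
goto(.62,.12,.21,175)"
```

```text
t 2.77 tcp [ 0.6399 -0.0284  0.232 ] yaw 142.27 xyz cm [10.66 10.53  2.18] rot [ -0.05   0.11 -32.73] F [1.03 0.93 0.39] M [ 0.001 -0.019  0.001] w 0.0856 j [ 0.4   0.49 -0.64  1.61  0.32  1.14  0.6 ]
```

Request:
{"method": "jog_arm", "body": {"rows": [{"xyz": [2.1, 2.1, 0.4], "delta_rot": [0, 0, -6.5], "fingers": 0}, {"xyz": [4.3, 4.2, 0.8], "delta_rot": [0, 0, -13], "fingers": 0}, {"xyz": [6.4, 6.3, 1.2], "delta_rot": [0, 0, -19.6], "fingers": 0}, {"xyz": [8.5, 8.4, 1.7], "delta_rot": [0, 0, -26.2], "fingers": 0}, {"xyz": [10.7, 10.5, 2.2], "delta_rot": [0, 0, -32.7], "fingers": 0}]}}

```text
clock: 3.18
tcp_pos: [0.6195, 0.121, 0.2097]
orientation: [0.13, 3.137, -0.003]
contact_force: [-0.2, 0.3, -0.6]
grip_width: 0.0857
```

```bash
python3 -c "
from h import *
goto(.61,.2085,.15,207.2)"
```

```text
t 3.18 tcp [0.6195 0.121  0.2097] yaw 175.25 xyz cm [1.68 8.65 5.96] rot [ -0.12   0.1  -31.95] F [-0.23  0.28 -0.62] M [-0.042  0.015  0.02 ] w 0.0857 j [ 0.26  0.54 -0.78  1.65  0.41  1.12  0.86]
```

Request:
{"method": "jog_arm", "body": {"rows": [{"xyz": [0.3, 1.7, 1.2], "delta_rot": [0, 0, -6.4], "fingers": 0}, {"xyz": [0.7, 3.5, 2.4], "delta_rot": [0, 0, -12.8], "fingers": 0}, {"xyz": [1.0, 5.2, 3.6], "delta_rot": [0, 0, -19.2], "fingers": 0}, {"xyz": [1.35, 6.9, 4.8], "delta_rot": [0, 0, -25.6], "fingers": 0}, {"xyz": [1.7, 8.65, 6], "delta_rot": [-0.1, 0.1, -32], "fingers": 0}]}}

```text
clock: 3.6
tcp_pos: [0.6099, 0.2091, 0.1491]
orientation: [-0.748, 3.051, -0.001]
contact_force: [0.0, -0.0, 0.8]
grip_width: 0.0853
```

```bash
python3 -c "
from h import *
goto(.61,.2085,.058,207.2)
for c in ('top','side'):
    im=imaging.grab_frame(c); 
    p=proj(c,[[.61,.2085,.05]])[0].astype(int)
    cv2.imwrite(f'pics/{c}1.png',cv2.resize(im[p[1]-60:p[1]+60,p[0]-70:p[0]+70],None,fx=5,fy=5,interpolation=cv2.INTER_CUBIC))
"
```

```text
t 3.6 tcp [0.6099 0.2091 0.1491] yaw -152.46 xyz cm [ 0.01 -0.05  9.11] rot [-0.05 -0.    0.34] F [ 0.01 -0.03  0.76] M [-0.024 -0.024  0.011] w 0.0853 j [ 0.17  0.67 -0.87  1.66  0.56  1.08  1.18]
```

View pics/side1.png

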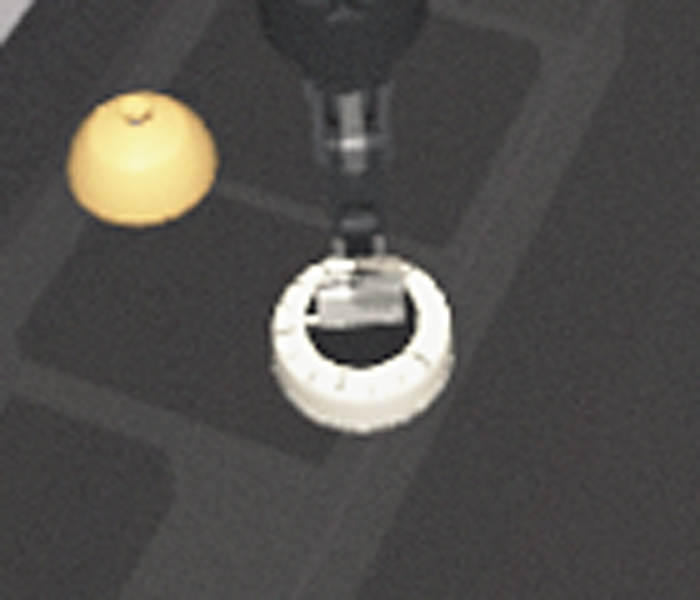

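Side view: the open fingers are centred above the knob at about column 360 of the crop, matching the bar's centre. Descending.

Request:
{"method": "jog_arm", "body": {"rows": [{"xyz": [0, 0, 2], "delta_rot": [0, 0, 0.2], "fingers": 0}, {"xyz": [0, 0, 4], "delta_rot": [0, 0, 0.3], "fingers": 0}, {"xyz": [0, 0, 6], "delta_rot": [0, 0, 0.3], "fingers": 0}, {"xyz": [0, 0, 8], "delta_rot": [0, 0, 0.3], "fingers": 0}, {"xyz": [0, -0.05, 10], "delta_rot": [0, 0, 0.3], "fingers": 0}]}}

```text
clock: 4.12
tcp_pos: [0.6083, 0.21, 0.0473]
orientation: [0.737, -3.051, -0.001]
contact_force: [-0.1, -0.3, -0.4]
grip_width: 0.0852
```

```bash
python3 -c "
from h import *
goto(.61,.2085,.047,207.2)
for c in ('top','side'):
    im=imaging.grab_frame(c); 
    p=proj(c,[[.61,.2085,.05]])[0].astype(int)
    cv2.imwrite(f'pics/{c}2.png',cv2.resize(im[p[1]-60:p[1]+60,p[0]-70:p[0]+70],None,fx=5,fy=5,interpolation=cv2.INTER_CUBIC))
"
```

```text
t 4.12 tcp [0.6083 0.21   0.0473] yaw -152.84 xyz cm [-0.08 -0.21  0.03] rot [ 0.08 -0.12 -0.04] F [-0.07 -0.27 -0.44] M [-0.003  0.012 -0.04 ] w 0.0852 j [ 0.12  0.78 -0.79  1.72  0.67  0.93  1.1 ]
```

View pics/side2.png

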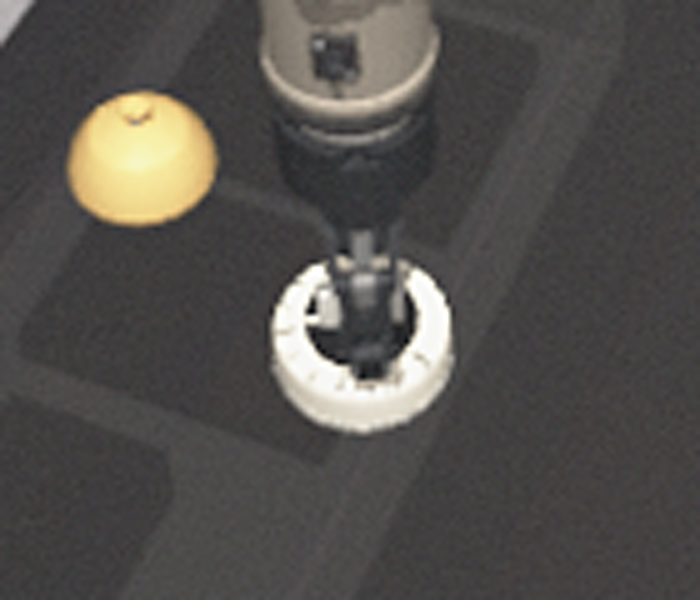

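Request:
{"method": "jog_arm", "body": {"rows": [{"xyz": [-0.05, -0.1, 0], "delta_rot": [0, 0, 0], "fingers": 0.3}, {"xyz": [-0.05, -0.15, 0], "delta_rot": [0, 0, 0], "fingers": 0.6}, {"xyz": [-0.05, -0.15, 0], "delta_rot": [0, 0, 0], "fingers": 0.65}, {"xyz": [-0.05, -0.15, 0], "delta_rot": [0, 0, 0], "fingers": 0.7}, {"xyz": [-0.05, -0.15, 0], "delta_rot": [0, 0, 0], "fingers": 0.7}], "grip_force": 30}}

```text
clock: 4.63
tcp_pos: [0.608, 0.2077, 0.0459]
orientation: [0.736, -3.047, 0.0]
contact_force: [-0.4, -0.1, 0.2]
grip_width: 0.0267
```

```bash
python3 -c "
from h import *
goto(.61,.2085,.047,207.2)
for c in ('top','side'):
    im=imaging.grab_frame(c); 
    p=proj(c,[[.61,.2085,.05]])[0].astype(int)
    cv2.imwrite(f'pics/{c}3.png',cv2.resize(im[p[1]-60:p[1]+60,p[0]-70:p[0]+70],None,fx=5,fy=5,interpolation=cv2.INTER_CUBIC))
"
```

```text
t 4.63 tcp [0.608  0.2077 0.0459] yaw -152.84 xyz cm [-0.22 -0.02 -0.11] rot [ 0.08 -0.37 -0.04] F [-0.4  -0.09  0.22] M [-0.043 -0.052  0.019] w 0.0267 j [ 0.12  0.78 -0.79  1.72  0.67  0.93  1.1 ]
```

View pics/side3.png

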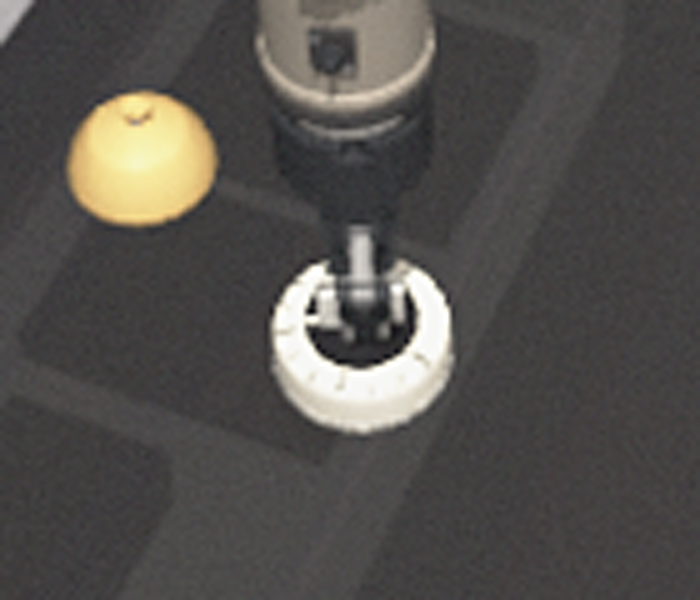

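Request:
{"method": "jog_arm", "body": {"rows": [{"xyz": [-0.1, 0, 0], "delta_rot": [0, -0.3, 0], "fingers": 0.8}, {"xyz": [-0.1, 0, 0], "delta_rot": [0, -0.3, 0], "fingers": 0.9}, {"xyz": [-0.1, 0, 0], "delta_rot": [0, -0.3, 0], "fingers": 1}, {"xyz": [-0.1, 0, 0], "delta_rot": [0, -0.3, 0], "fingers": 1}, {"xyz": [-0.1, 0, 0], "delta_rot": [0, -0.3, 0], "fingers": 1}], "grip_force": 50}}

```text
clock: 5.15
tcp_pos: [0.6084, 0.2086, 0.0456]
orientation: [0.738, -3.051, -0.003]
contact_force: [-1.6, 1.9, 1.5]
grip_width: 0.011
```

```bash
python3 -c "
from h import *
goto(.61,.2085,.046,207.2)"
```

```text
t 5.15 tcp [0.6084 0.2086 0.0456] yaw -152.79 xyz cm [-0.13 -0.08 -0.04] rot [ 0.12 -0.1   0.01] F [-1.59  1.85  1.47] M [0.316 0.169 0.045] w 0.011 j [ 0.12  0.78 -0.79  1.72  0.67  0.93  1.1 ]
```

Request:
{"method": "jog_arm", "body": {"rows": [{"xyz": [0, 0, 0.05], "delta_rot": [0, 0, 0], "fingers": 1}, {"xyz": [0, 0, 0.1], "delta_rot": [0, 0, 0], "fingers": 1}, {"xyz": [0, 0, 0.1], "delta_rot": [0, 0, 0], "fingers": 1}, {"xyz": [0, 0, 0.1], "delta_rot": [0, 0, 0], "fingers": 1}, {"xyz": [0, 0, 0.1], "delta_rot": [0, 0, 0], "fingers": 1}]}}

```text
clock: 5.57
tcp_pos: [0.6084, 0.2089, 0.0454]
orientation: [0.739, -3.052, -0.002]
contact_force: [-2.8, -0.9, 8.3]
grip_width: 0.0112
```

```bash
python3 -c "
from h import *
goto(.6084,.2086,.0456,207.2)
o=[r.get_obs()['contact_force'] for _ in range(3)];print(o)"
```

```text
t 5.57 tcp [0.6084 0.2089 0.0454] yaw -152.79 xyz cm [ 0.01 -0.02 -0.02] rot [ 0.1  -0.09  0.01] F [-2.81 -0.88  8.3 ] M [-0.179  0.629 -0.047] w 0.0112 j [ 0.12  0.78 -0.79  1.72  0.67  0.93  1.1 ]
[array([-2.80955918, -0.88215731,  8.29582869]), array([-2.80955918, -0.88215731,  8.29582869]), array([-2.80955918, -0.88215731,  8.29582869])]
```

Request:
{"method": "jog_arm", "body": {"rows": [{"xyz": [0, 0, 0.1], "delta_rot": [0, 0, 0], "fingers": 1}, {"xyz": [0, 0, 0.15], "delta_rot": [0, 0, 0], "fingers": 1}, {"xyz": [0, 0, 0.15], "delta_rot": [0, 0, 0], "fingers": 1}, {"xyz": [0, 0, 0.15], "delta_rot": [0, 0, 0], "fingers": 1}, {"xyz": [0, 0, 0.15], "delta_rot": [0, 0, 0], "fingers": 1}], "grip_force": 70}}

```text
clock: 5.98
tcp_pos: [0.6084, 0.2089, 0.0454]
orientation: [0.739, -3.052, -0.001]
contact_force: [-5.0, -2.3, 12.4]
grip_width: 0.0105
```

```bash
python3 -c "
from h import *
goto(.6084,.2086,.0456,207.2)"
```

```text
t 5.98 tcp [0.6084 0.2089 0.0454] yaw -152.79 xyz cm [ 0.01 -0.03 -0.02] rot [ 0.04 -0.09  0.01] F [-5.04 -2.27 12.36] M [-0.438  0.948  0.01 ] w 0.0105 j [ 0.12  0.78 -0.79  1.72  0.67  0.93  1.1 ]
```

Request:
{"method": "jog_arm", "body": {"rows": [{"xyz": [0.05, 0, 0.15], "delta_rot": [0, 0, 0], "fingers": 1}, {"xyz": [0.07, 0, 0.2], "delta_rot": [0, 0, 0], "fingers": 1}, {"xyz": [0.07, 0, 0.22], "delta_rot": [0, 0, 0], "fingers": 1}, {"xyz": [0.07, 0, 0.22], "delta_rot": [0, 0, 0], "fingers": 1}, {"xyz": [0.07, 0, 0.22], "delta_rot": [0, 0, 0], "fingers": 1}], "grip_force": 70}}

```text
clock: 6.4
tcp_pos: [0.6084, 0.2089, 0.0454]
orientation: [0.739, -3.053, 0.001]
contact_force: [-5.5, -1.1, 15.1]
grip_width: 0.0105
```

```bash
python3 -c "
from h import *
goto(.6084,.2086,.0456,207.2)"
```

```text
t 6.4 tcp [0.6084 0.2089 0.0454] yaw -152.79 xyz cm [ 0.01 -0.03 -0.02] rot [-0.03 -0.01  0.01] F [-5.54 -1.06 15.14] M [-0.509  0.998 -0.009] w 0.0105 j [ 0.12  0.78 -0.79  1.73  0.67  0.93  1.1 ]
```

Request:
{"method": "jog_arm", "body": {"rows": [{"xyz": [0.1, 0.02, 0.24], "delta_rot": [0, 0, 3], "fingers": 1}, {"xyz": [0.1, 0.02, 0.25], "delta_rot": [0, 0, 6], "fingers": 1}, {"xyz": [0.1, 0.02, 0.25], "delta_rot": [0, 0, 9], "fingers": 1}, {"xyz": [0.1, 0.02, 0.25], "delta_rot": [0, 0, 12], "fingers": 1}, {"xyz": [0.1, 0.02, 0.25], "delta_rot": [0, 0, 15], "fingers": 1}], "grip_force": 70}}

```text
clock: 6.82
tcp_pos: [0.6083, 0.2092, 0.0454]
orientation: [-0.331, 3.122, -0.001]
contact_force: [-3.9, -1.7, 17.0]
grip_width: 0.0108
```

```bash
python3 -c "
from h import *
goto(.6084,.2089,.0454,207.2)
c='side';im=imaging.grab_frame(c); 
p=proj(c,[[.61,.2085,.05]])[0].astype(int)
cv2.imwrite(f'pics/{c}4.png',cv2.resize(im[p[1]-60:p[1]+60,p[0]-70:p[0]+70],None,fx=5,fy=5,interpolation=cv2.INTER_CUBIC))
"
```

```text
t 6.82 tcp [0.6083 0.2092 0.0454] yaw -167.91 xyz cm [-0.01 -0.03 -0.  ] rot [ -0.08   0.12 -15.11] F [-3.95 -1.68 17.02] M [-0.454  1.084  0.227] w 0.0108 j [ 0.08  0.76 -0.73  1.73  0.63  0.9   0.86]
```

View pics/side4.png

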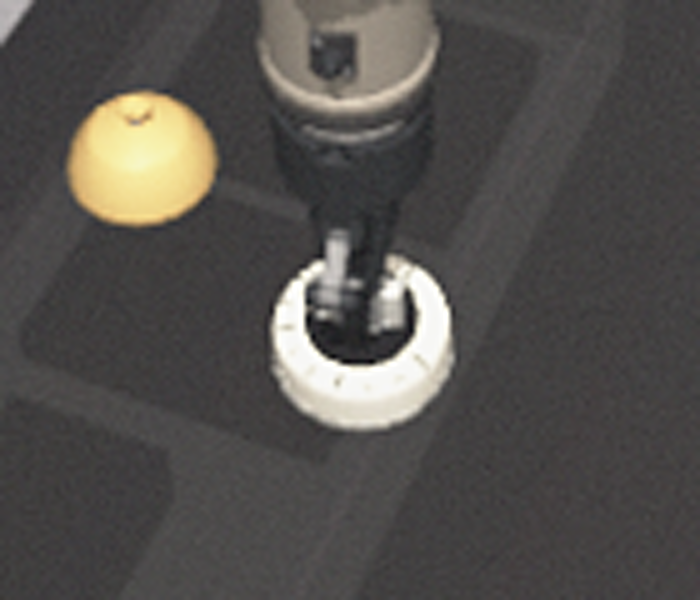

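Request:
{"method": "jog_arm", "body": {"rows": [{"xyz": [0.15, -0.02, 0.26], "delta_rot": [0, 0, 4], "fingers": 1}, {"xyz": [0.15, -0.02, 0.27], "delta_rot": [0, 0, 8], "fingers": 1}, {"xyz": [0.15, -0.01, 0.27], "delta_rot": [0, 0, 12], "fingers": 1}, {"xyz": [0.15, 0, 0.27], "delta_rot": [0, 0, 16], "fingers": 1}, {"xyz": [0.15, 0, 0.27], "delta_rot": [0, 0, 20], "fingers": 1}], "grip_force": 70}}

```text
clock: 7.28
tcp_pos: [0.6081, 0.2096, 0.0453]
orientation: [0.226, 3.128, -0.0]
contact_force: [-3.7, -0.5, 17.8]
grip_width: 0.0106
```

```bash
cat >> h.py <<'E'
def st(ox=-1.4,oy=-.5):
    goto(.6084,.2089,.0454,207.2)
    o=r.get_obs(); M=R.from_rotvec(o['orientation']).as_matrix()
    print('tool-frame offset cm',np.round(M.T@np.array([ox,oy,0])/10,3))
E
python3 -c "
from h import *
st()"
```

```text
t 7.28 tcp [0.6081 0.2096 0.0453] yaw 171.74 xyz cm [-0.04 -0.07 -0.01] rot [ -0.08   0.32 -35.46] F [-3.72 -0.53 17.77] M [-0.325  0.836  0.193] w 0.0106 j [ 0.03  0.73 -0.65  1.74  0.57  0.86  0.55]
tool-frame offset cm [ 0.131 -0.07  -0.001]
```

Request:
{"method": "jog_arm", "body": {"rows": [{"xyz": [0.14, -0.06, 0.27], "delta_rot": [0, 0, 4], "fingers": 1}, {"xyz": [0.14, -0.05, 0.27], "delta_rot": [0, 0, 8], "fingers": 1}, {"xyz": [0.14, -0.05, 0.27], "delta_rot": [0, 0, 12], "fingers": 1}, {"xyz": [0.14, -0.05, 0.27], "delta_rot": [0, 0, 16], "fingers": 1}, {"xyz": [0.14, -0.05, 0.27], "delta_rot": [0, 0, 20], "fingers": 1}], "grip_force": 70}}

```text
clock: 7.7
tcp_pos: [0.6082, 0.21, 0.0453]
orientation: [0.769, 3.037, 0.004]
contact_force: [-2.3, -0.5, 16.9]
grip_width: 0.011
```

```bash
python3 -c "
from h import *
st()
c='side';im=imaging.grab_frame(c); 
p=proj(c,[[.61,.2085,.05]])[0].astype(int)
cv2.imwrite(f'pics/{c}5.png',cv2.resize(im[p[1]-60:p[1]+60,p[0]-70:p[0]+70],None,fx=5,fy=5,interpolation=cv2.INTER_CUBIC))
"
```

```text
t 7.7 tcp [0.6082 0.21   0.0453] yaw 151.57 xyz cm [-0.07 -0.09 -0.01] rot [  0.     0.55 -55.63] F [-2.3  -0.53 16.93] M [-0.302  0.88   0.23 ] w 0.011 j [-0.03  0.71 -0.57  1.74  0.5   0.83  0.25]
tool-frame offset cm [ 0.099 -0.111 -0.001]
```

View pics/side5.png

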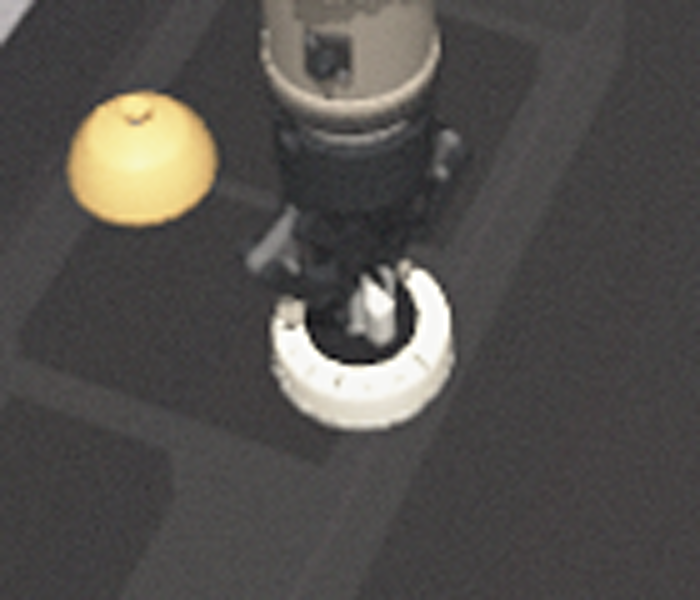

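The body hasn't moved: the marks at crop (338,380) and (420,358) are where they were, and the knob has turned. Continuing to wind.

Request:
{"method": "jog_arm", "body": {"rows": [{"xyz": [0.1, -0.11, 0.27], "delta_rot": [0, 0.2, 4], "fingers": 1}, {"xyz": [0.1, -0.11, 0.27], "delta_rot": [0, 0.3, 8], "fingers": 1}, {"xyz": [0.1, -0.11, 0.27], "delta_rot": [0, 0.3, 12], "fingers": 1}, {"xyz": [0.1, -0.11, 0.27], "delta_rot": [0, 0.3, 16], "fingers": 1}, {"xyz": [0.1, -0.11, 0.27], "delta_rot": [0, 0.3, 20], "fingers": 1}], "grip_force": 70}}

```text
clock: 8.17
tcp_pos: [0.6085, 0.2104, 0.0454]
orientation: [1.296, 2.855, 0.011]
contact_force: [-3.8, 0.2, 16.1]
grip_width: 0.0112
```

```bash
python3 -c "
from h import *
st()"
```

```text
t 8.17 tcp [0.6085 0.2104 0.0454] yaw 131.16 xyz cm [-0.11 -0.11 -0.  ] rot [  0.34   0.5  -76.04] F [-3.83  0.21 16.07] M [-0.27   0.753  0.248] w 0.0112 j [-0.08  0.69 -0.49  1.75  0.43  0.81 -0.05]
tool-frame offset cm [ 0.054 -0.138 -0.001]
```

Request:
{"method": "jog_arm", "body": {"rows": [{"xyz": [0.06, -0.14, 0.28], "delta_rot": [0.2, 0.2, 4], "fingers": 1}, {"xyz": [0.06, -0.14, 0.29], "delta_rot": [0.2, 0.3, 8], "fingers": 1}, {"xyz": [0.05, -0.14, 0.29], "delta_rot": [0.2, 0.3, 12], "fingers": 1}, {"xyz": [0.04, -0.14, 0.29], "delta_rot": [0.2, 0.3, 16], "fingers": 1}, {"xyz": [0.03, -0.14, 0.29], "delta_rot": [0.2, 0.3, 20], "fingers": 1}], "grip_force": 70}}

```text
clock: 8.58
tcp_pos: [0.6089, 0.2107, 0.0454]
orientation: [1.778, 2.588, 0.016]
contact_force: [-2.8, 0.4, 17.2]
grip_width: 0.0108
```

```bash
python3 -c "
from h import *
st()
c='side';im=imaging.grab_frame(c); 
p=proj(c,[[.61,.2085,.05]])[0].astype(int)
cv2.imwrite(f'pics/{c}6.png',cv2.resize(im[p[1]-60:p[1]+60,p[0]-70:p[0]+70],None,fx=5,fy=5,interpolation=cv2.INTER_CUBIC))
"
```

```text
t 8.58 tcp [0.6089 0.2107 0.0454] yaw 111.01 xyz cm [-0.15 -0.11 -0.  ] rot [  0.61   0.25 -96.19] F [-2.8   0.37 17.18] M [-0.269  0.9    0.273] w 0.0108 j [-0.13  0.67 -0.41  1.75  0.35  0.78 -0.35]
tool-frame offset cm [ 0.004 -0.149 -0.001]
```

View pics/side6.png

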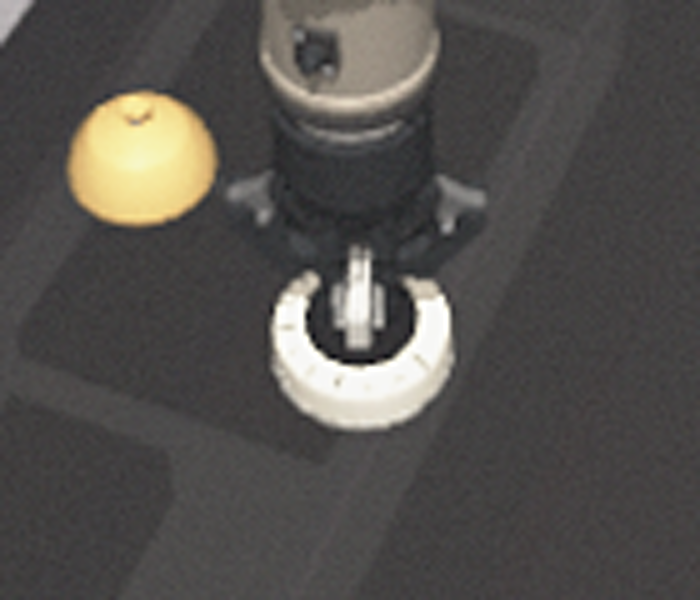

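Request:
{"method": "jog_arm", "body": {"rows": [{"xyz": [0, -0.15, 0.29], "delta_rot": [0.3, 0.2, 4], "fingers": 1}, {"xyz": [0, -0.15, 0.29], "delta_rot": [0.4, 0.2, 8], "fingers": 1}, {"xyz": [-0.01, -0.15, 0.29], "delta_rot": [0.4, 0.2, 12], "fingers": 1}, {"xyz": [-0.02, -0.15, 0.29], "delta_rot": [0.4, 0.2, 16], "fingers": 1}, {"xyz": [-0.03, -0.15, 0.29], "delta_rot": [0.4, 0.2, 20], "fingers": 1}], "grip_force": 70}}

```text
clock: 9.05
tcp_pos: [0.6094, 0.2108, 0.0454]
orientation: [-2.206, -2.23, -0.016]
contact_force: [-3.3, -0.6, 16.2]
grip_width: 0.0107
```

```bash
python3 -c "
from h import *
st()
c='side';im=imaging.grab_frame(c); 
p=proj(c,[[.61,.2085,.05]])[0].astype(int)
cv2.imwrite(f'pics/{c}7.png',cv2.resize(im[p[1]-30:p[1]+30,p[0]-35:p[0]+35],None,fx=10,fy=10,interpolation=cv2.INTER_CUBIC))
"
```

```text
t 9.05 tcp [0.6094 0.2108 0.0454] yaw 90.61 xyz cm [-0.19 -0.1  -0.01] rot [   0.74   -0.17 -116.59] F [-3.28 -0.61 16.17] M [-0.331  0.818  0.319] w 0.0107 j [-0.19  0.66 -0.32  1.75  0.27  0.77 -0.64]
tool-frame offset cm [-0.048 -0.141 -0.001]
```

View pics/side7.png

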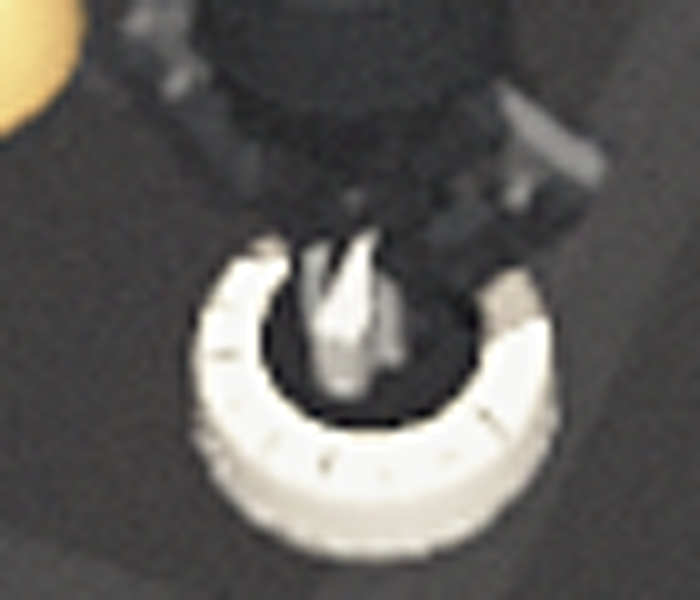

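Request:
{"method": "jog_arm", "body": {"rows": [{"xyz": [-0.05, -0.14, 0.3], "delta_rot": [0.4, 0, 4], "fingers": 1}, {"xyz": [-0.05, -0.14, 0.31], "delta_rot": [0.5, 0, 8], "fingers": 1}, {"xyz": [-0.06, -0.14, 0.31], "delta_rot": [0.5, 0, 12], "fingers": 1}, {"xyz": [-0.07, -0.13, 0.31], "delta_rot": [0.5, 0, 16], "fingers": 1}, {"xyz": [-0.08, -0.13, 0.31], "delta_rot": [0.5, 0, 20], "fingers": 1}], "grip_force": 70}}

```text
clock: 9.52
tcp_pos: [0.6098, 0.2108, 0.0453]
orientation: [-2.561, -1.8, -0.01]
contact_force: [-2.8, -1.5, 17.4]
grip_width: 0.0105
```

```bash
python3 -c "
from h import *
st()
c='side';im=imaging.grab_frame(c); cv2.imwrite('pics/side8raw.png',im)
p=proj(c,[[.61,.2085,.05]])[0].astype(int)
cv2.imwrite(f'pics/{c}8.png',cv2.resize(im[p[1]-30:p[1]+30,p[0]-35:p[0]+35],None,fx=10,fy=10,interpolation=cv2.INTER_CUBIC))
"
```

```text
t 9.52 tcp [0.6098 0.2108 0.0453] yaw 70.22 xyz cm [-0.22 -0.07 -0.01] rot [   0.65   -0.69 -136.98] F [-2.75 -1.51 17.37] M [-0.463  0.815  0.246] w 0.0105 j [-0.25  0.65 -0.24  1.75  0.19  0.76 -0.93]
tool-frame offset cm [-0.094 -0.115 -0.   ]
```

View pics/side8.png

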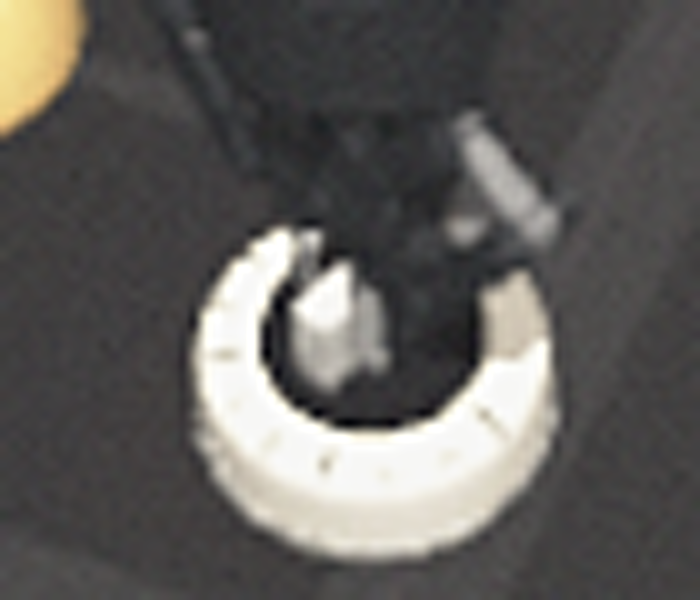

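Request:
{"method": "jog_arm", "body": {"rows": [{"xyz": [-0.09, -0.12, 0.31], "delta_rot": [0.5, 0, 2], "fingers": 1}, {"xyz": [-0.09, -0.12, 0.31], "delta_rot": [0.5, 0, 3], "fingers": 1}, {"xyz": [-0.09, -0.12, 0.31], "delta_rot": [0.5, 0, 4], "fingers": 1}, {"xyz": [-0.09, -0.12, 0.31], "delta_rot": [0.5, 0, 4], "fingers": 1}, {"xyz": [-0.09, -0.12, 0.31], "delta_rot": [0.5, 0, 4], "fingers": 1}], "grip_force": 70}}

```text
clock: 9.98
tcp_pos: [0.61, 0.2107, 0.0453]
orientation: [-2.621, -1.702, -0.006]
contact_force: [-5.1, -1.4, 19.2]
grip_width: 0.0105
```

```bash
python3 -c "
from h import *
st()
im=imaging.grab_frame('side'); 
u=[unwrap(a,'side',(.606,.2085),.0365,.031,.0455,24) for a in (cv2.imread('pics/side0.png'),im)]
cv2.imwrite('pics/unw9.png',np.vstack([cv2.resize(x,(780,150),interpolation=cv2.INTER_CUBIC) for x in u]))
for q in ('timer_pointer','timer_zero'):
  for d in imaging.tip_of('side',q)[:2]: print(q,d['conf'],at_z('side',d['position'],.042))
"
```

```text
t 9.98 tcp [0.61   0.2107 0.0453] yaw 66.0 xyz cm [-0.23 -0.07 -0.01] rot [   0.58   -1.16 -141.19] F [-5.1  -1.37 19.18] M [-0.675  0.971  0.099] w 0.0105 j [-0.26  0.65 -0.22  1.75  0.17  0.76 -0.98]
tool-frame offset cm [-0.103 -0.108  0.   ]
timer_pointer 0.52 [0.60025288 0.17537155 0.042     ]
timer_zero 0.87 [0.56900915 0.22444001 0.042     ]
```

View pics/unw9.png

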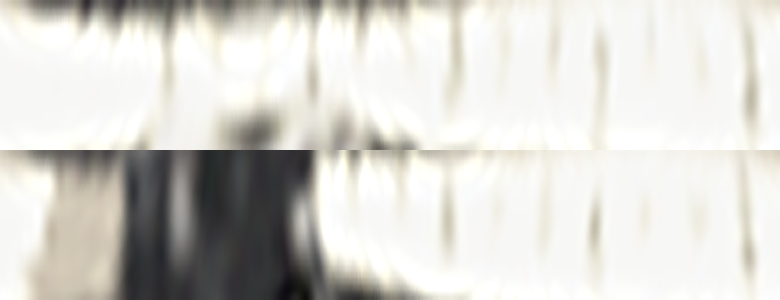

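The winding torque was about 0.25 N·m, and tool yaw puts the pointer at about 62 min. The scale marks shifted less than 3°. Now turning back about 76° to 45, in calls of 19°.

Request:
{"method": "jog_arm", "body": {"rows": [{"xyz": [-0.12, -0.14, 0.26], "delta_rot": [0.3, -0.5, -4], "fingers": 1}, {"xyz": [-0.12, -0.15, 0.26], "delta_rot": [0.3, -0.5, -8], "fingers": 1}, {"xyz": [-0.11, -0.16, 0.26], "delta_rot": [0.3, -0.5, -12], "fingers": 1}, {"xyz": [-0.09, -0.16, 0.26], "delta_rot": [0.3, -0.5, -16], "fingers": 1}, {"xyz": [-0.08, -0.16, 0.26], "delta_rot": [0.3, -0.5, -19], "fingers": 1}], "grip_force": 70}}

```text
clock: 10.55
tcp_pos: [0.6096, 0.2109, 0.0454]
orientation: [-2.303, -2.117, 0.002]
contact_force: [-4.1, -1.9, 17.3]
grip_width: 0.0103
```

```bash
python3 -c "
from h import *
st()"
```

```text
t 10.55 tcp [0.6096 0.2109 0.0454] yaw 85.18 xyz cm [-0.21 -0.1  -0.  ] rot [   0.14   -0.96 -122.01] F [-4.05 -1.9  17.33] M [-0.592  0.861 -0.054] w 0.0103 j [-0.21  0.66 -0.3   1.74  0.25  0.78 -0.71]
tool-frame offset cm [-0.062 -0.135  0.001]
```

Request:
{"method": "jog_arm", "body": {"rows": [{"xyz": [-0.07, -0.16, 0.24], "delta_rot": [0, -0.6, -4], "fingers": 1}, {"xyz": [-0.06, -0.16, 0.24], "delta_rot": [0, -0.6, -8], "fingers": 1}, {"xyz": [-0.05, -0.16, 0.24], "delta_rot": [0, -0.6, -12], "fingers": 1}, {"xyz": [-0.03, -0.16, 0.24], "delta_rot": [0, -0.6, -16], "fingers": 1}, {"xyz": [-0.02, -0.16, 0.24], "delta_rot": [0, -0.6, -19], "fingers": 1}], "grip_force": 70}}

```text
clock: 10.97
tcp_pos: [0.6091, 0.2107, 0.0453]
orientation: [-1.924, -2.478, 0.008]
contact_force: [-4.5, -1.4, 16.4]
grip_width: 0.0105
```

```bash
python3 -c "
from h import *
st()"
```

```text
t 10.97 tcp [0.6091 0.2107 0.0453] yaw 104.34 xyz cm [-0.16 -0.11 -0.  ] rot [  -0.27   -0.39 -102.86] F [-4.47 -1.35 16.44] M [-0.515  0.812 -0.139] w 0.0105 j [-0.16  0.67 -0.38  1.74  0.32  0.8  -0.44]
tool-frame offset cm [-0.014 -0.148  0.001]
```

Request:
{"method": "jog_arm", "body": {"rows": [{"xyz": [-0.01, -0.16, 0.24], "delta_rot": [-0.2, -0.3, -4], "fingers": 1}, {"xyz": [0, -0.16, 0.24], "delta_rot": [-0.2, -0.3, -8], "fingers": 1}, {"xyz": [0.01, -0.16, 0.24], "delta_rot": [-0.2, -0.3, -12], "fingers": 1}, {"xyz": [0.03, -0.16, 0.24], "delta_rot": [-0.2, -0.3, -16], "fingers": 1}, {"xyz": [0.04, -0.16, 0.24], "delta_rot": [-0.2, -0.3, -19], "fingers": 1}], "grip_force": 70}}

```text
clock: 11.38
tcp_pos: [0.6087, 0.2106, 0.0454]
orientation: [1.486, 2.765, -0.006]
contact_force: [-2.8, -3.0, 16.2]
grip_width: 0.0107
```

```bash
python3 -c "
from h import *
st()
im=imaging.grab_frame('side'); 
u=[unwrap(a,'side',(.606,.2085),.0365,.031,.0455,24) for a in (cv2.imread('pics/side0.png'),im)]
cv2.imwrite('pics/unw10.png',np.vstack([cv2.resize(x,(780,150),interpolation=cv2.INTER_CUBIC) for x in u]))
"
```

```text
t 11.38 tcp [0.6087 0.2106 0.0454] yaw 123.49 xyz cm [-0.13 -0.12 -0.  ] rot [ -0.29   0.12 -83.71] F [-2.83 -3.04 16.16] M [-0.485  0.916 -0.125] w 0.0107 j [-0.11  0.68 -0.45  1.74  0.4   0.81 -0.17]
tool-frame offset cm [ 0.036 -0.144  0.   ]
```

View pics/unw10.png

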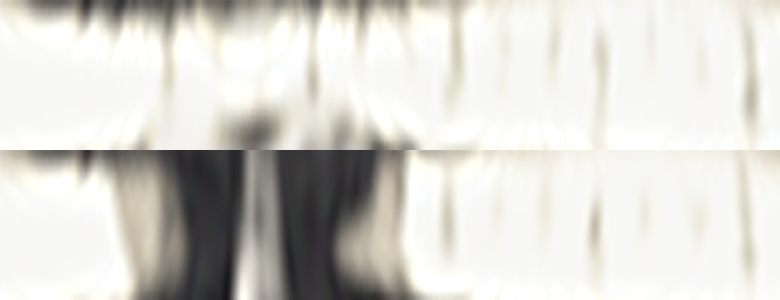

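Request:
{"method": "jog_arm", "body": {"rows": [{"xyz": [0.04, -0.15, 0.24], "delta_rot": [-0.2, 0, -4], "fingers": 1}, {"xyz": [0.05, -0.15, 0.24], "delta_rot": [-0.2, 0, -8], "fingers": 1}, {"xyz": [0.06, -0.15, 0.24], "delta_rot": [-0.2, 0, -12], "fingers": 1}, {"xyz": [0.08, -0.14, 0.24], "delta_rot": [-0.2, 0, -16], "fingers": 1}, {"xyz": [0.08, -0.14, 0.24], "delta_rot": [-0.2, 0, -18.5], "fingers": 1}], "grip_force": 70}}

```text
clock: 11.85
tcp_pos: [0.6084, 0.2103, 0.0454]
orientation: [1.014, 2.967, -0.002]
contact_force: [-3.9, -2.7, 16.7]
grip_width: 0.0107
```

```bash
python3 -c "
from h import *
st()"
```

```text
t 11.85 tcp [0.6084 0.2103 0.0454] yaw 142.27 xyz cm [-0.09 -0.11 -0.  ] rot [ -0.15   0.35 -64.93] F [-3.94 -2.7  16.65] M [-0.591  0.938 -0.117] w 0.0107 j [-0.05  0.7  -0.53  1.74  0.47  0.83  0.11]
tool-frame offset cm [ 0.08  -0.125 -0.001]
```

Request:
{"method": "jog_arm", "body": {"rows": [{"xyz": [0.02, -0.03, 0.1], "delta_rot": [0, 0, 0], "fingers": 1}, {"xyz": [0, 0, 0.05], "delta_rot": [0, 0, 0], "fingers": 1}, {"xyz": [0, 0, 0.03], "delta_rot": [0, 0, 0], "fingers": 1}, {"xyz": [0, 0, 0.03], "delta_rot": [0, 0, 0], "fingers": 1}, {"xyz": [0, 0, 0.03], "delta_rot": [0, 0, 0], "fingers": 0.8}], "grip_force": 30}}

```text
clock: 12.27
tcp_pos: [0.6085, 0.21, 0.0449]
orientation: [1.014, 2.967, -0.002]
contact_force: [-0.2, 0.4, -0.1]
grip_width: 0.0167
```

Request:
{"method": "jog_arm", "body": {"rows": [{"xyz": [0, 0, 0], "delta_rot": [0, 0, 0], "fingers": 0.75}, {"xyz": [0, 0, 0], "delta_rot": [0, 0, 0], "fingers": 0.7}, {"xyz": [0, 0, 0], "delta_rot": [0, 0, 0], "fingers": 0.65}, {"xyz": [0, 0, 0], "delta_rot": [0, 0, 0], "fingers": 0.6}, {"xyz": [0, 0, -0.2], "delta_rot": [0, 0, 0], "fingers": 0.5}], "grip_force": 30}}

```text
clock: 12.68
tcp_pos: [0.6082, 0.2098, 0.0465]
orientation: [1.015, 2.967, -0.003]
contact_force: [-0.8, 0.2, 0.4]
grip_width: 0.0423
```

```bash
python3 -c "
from h import *
st()"
```

```text
t 12.68 tcp [0.6082 0.2098 0.0465] yaw 142.25 xyz cm [-0.07 -0.06  0.11] rot [ -0.2    0.32 -64.95] F [-0.78  0.19  0.45] M [-0.031 -0.001 -0.005] w 0.0423 j [-0.05  0.7  -0.53  1.74  0.47  0.83  0.11]
tool-frame offset cm [ 0.08  -0.125 -0.   ]
```

Released cleanly. Rising, then moving back out of both views.

Request:
{"method": "jog_arm", "body": {"rows": [{"xyz": [0, 0, -2], "delta_rot": [0, 0, 0], "fingers": 0.4}, {"xyz": [0, 0, -5], "delta_rot": [0, 0, 0], "fingers": 0.4}, {"xyz": [0, 0, -8], "delta_rot": [0, 0, 0], "fingers": 0.4}, {"xyz": [0, 0, -12], "delta_rot": [0, 0, 0], "fingers": 0.4}, {"xyz": [0, 0, -16], "delta_rot": [0, 0, 0], "fingers": 0.4}]}}

```text
clock: 13.1
tcp_pos: [0.6067, 0.2102, 0.2076]
orientation: [1.014, 2.968, -0.005]
contact_force: [2.3, -0.6, 0.2]
grip_width: 0.0511
```

```bash
python3 -c "
from h import *
goto(.58,.03,.25,142)"
```

```text
t 13.1 tcp [0.6067 0.2102 0.2076] yaw 142.26 xyz cm [ -8.94 -15.89  -4.17] rot [-0.07  0.3   0.26] F [ 2.31 -0.62  0.15] M [-0.001 -0.095 -0.033] w 0.0511 j [ 0.01  0.52 -0.62  1.63  0.33  1.1   0.21]
```

Request:
{"method": "jog_arm", "body": {"rows": [{"xyz": [-1.8, -3.2, -1], "delta_rot": [0, 0, 0], "fingers": 0.4}, {"xyz": [-3.6, -6.4, -2], "delta_rot": [0, 0, 0], "fingers": 0.4}, {"xyz": [-5.4, -9.6, -3], "delta_rot": [0, 0, 0], "fingers": 0.4}, {"xyz": [-7.2, -12.8, -4], "delta_rot": [0, 0, 0], "fingers": 0.4}, {"xyz": [-9, -16, -4], "delta_rot": [0, 0, 0], "fingers": 0.4}]}}

```text
clock: 13.52
tcp_pos: [0.5803, 0.0275, 0.2507]
orientation: [1.013, 2.965, -0.003]
contact_force: [1.1, 0.3, -0.0]
grip_width: 0.0515
```

```bash
python3 - <<'E'
from h import *
ims={c:imaging.grab_frame(c) for c in('top','side')}
for q,z in(('timer_grip',.056),('timer_pointer',.042),('timer_zero',.0365)):
  for c in ims:
    for d in imaging.tip_of(c,q)[:1]: print(c,q,round(d['conf'],2),np.round(at_z(c,d['position'],z),4))
v=[]
for c,ctr in(('top',(.610,.2085)),('side',(.606,.2085))):
    cv2.imwrite(f'pics/{c}11.png',ims[c]); p=proj(c,[[*ctr,.04]])[0].astype(int)
    v.append(cv2.resize(ims[c][p[1]-19:p[1]+19,p[0]-19:p[0]+19],(390,390),interpolation=cv2.INTER_CUBIC))
u=[cv2.resize(unwrap(a,'side',(.606,.2085),.0365,.026,.0455,24),(780,100),interpolation=cv2.INTER_CUBIC) for a in(cv2.imread('pics/side0.png'),ims['side'])]
cv2.imwrite('pics/fin11.png',np.vstack(u+[np.hstack(v)]))
E
```

```text
top timer_grip 0.78 [0.6149 0.207  0.056 ]
side timer_grip 0.93 [0.6213 0.2047 0.056 ]
top timer_pointer 0.82 [0.6332 0.2021 0.042 ]
side timer_pointer 0.86 [0.6417 0.1897 0.042 ]
top timer_zero 0.59 [0.5722 0.2164 0.0365]
side timer_zero 0.79 [0.5712 0.2203 0.0365]
```

View pics/fin11.png

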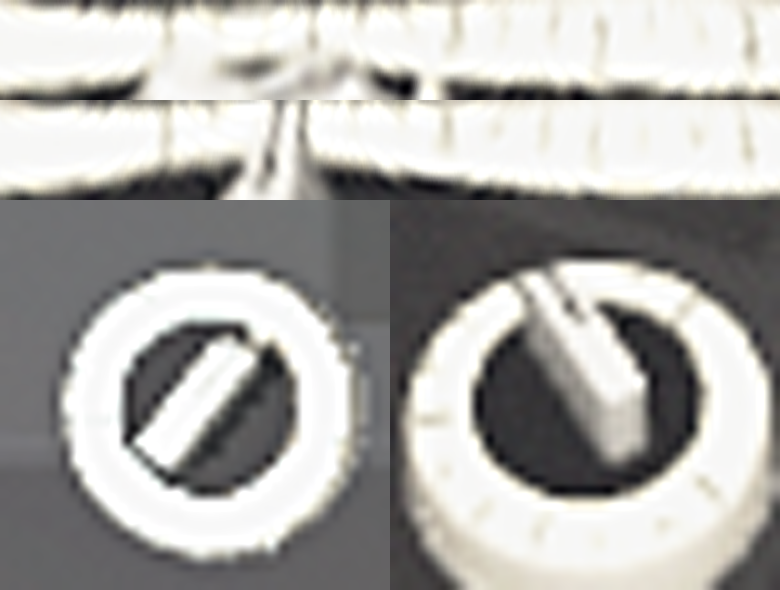

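The side view shows the pointer end at the 45 mark: bar yaw is about -38.5° and the mark is about -38°. The body has moved about 1 mm and turned about 2°. The arm is clear, so I'm handing in.

```bash
python3 -c "
from h import *
print(r.get_obs()['clock']);print(r.hand_in())"
```

```text
13.9167
the job is handed in; nothing more can be done
None
```

I wound the timer past the top mark, turned it back to 45 minutes, let go, and handed the job in at 13.9 s. `hand_in` reports no verdict, so everything below comes from my own measurements.

- **Winding:** I gripped the knob's bar and pressed down with about 15–19 N while turning it clockwise. It went from about 31 minutes to about 62, judged from tool yaw and the dial marks. The winding torque read about 0.2–0.3 N·m, as expected, and the knob did not reach the hard stop.
- **Setting:** I turned it back to 45, eased off the pressure, opened the fingers and backed away. In the last pictures the pointer was at about -38.5° yaw (tool yaw at release -37.7°) and the 45 mark at about -38°. That is within roughly 0.3 minutes.
- **Timer body:** The marks show it moved about 1 mm and turned about 2°, well inside the 15 mm limit. The highest press I read was 19 N, or about 22 N on the glass with the timer's weight.
- **Bystanders:** The arm stayed well clear of the stapler, cork tile and bell, but I did not re-measure them at the end.
- **Disagreement:** The networks' final point readings for the knob and pointer scattered by about 10 mm between the two cameras. I relied on the bar edges and dial marks in the pictures instead.

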